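Reset the tripped dust extractor

ROBOT

A 6-joint arm with a two-finger parallel gripper is mounted at the origin on the work surface. World frame = base frame: x ahead of the robot, y to its left, z up, the work surface at z = 0. Lengths are in m, angles in rad, forces in N, time in s.
With the tool pointing down it reaches from about 0.35 to 0.975 m from the base axis. Payload 4.9 kg.
Tool frame: the origin (TCP) lies on the front face of the gripper's body, between the roots of the fingers; the fingertips stand ctrl.tip_extent ahead of it and the grasp point (between the pads) lies 54 mm ahead of it (ctrl.tip_extent is the distance from the TCP to the fingertips, in m); z points along the fingers, y is the line along which they close (so a half turn about z gives the same grasp; the last joint's range is limited). The gripper opens to 85 mm and grips with 20 to 120 N. Pads are 22 mm wide; open, the fingers measure 114 mm over their backs; the gripper's body (76 mm by 85 mm) begins 54 mm behind the grasp point. The pads swing forward as they close: fully open they stand 13 mm farther back than shut.
Start: joints at [-1.433, 0.053, 1.613, -0, 1.476, -0.119], TCP at [0.159, -0.604, 0.304] pointing down, gripper open.
Joint ranges: [-3.01, 3.01], [-1.01, 2.22], [0.06, 2.58], [-1.02, 4.17], [0.09, 2.62], [-3.14, 3.14]. Speed limits (rad/s): [2.57, 2.57, 3.14, 3.14, 3.14, 3.14].

INTERFACE

Orientations are given as a rotation vector (axis times angle).
In Python, from station import ctrl gives the robot as it stands.
- The arm moves only by the tool apply_moves, never from a script. Its argument "rows" is one flat list of numbers, 6 for each row, row after row: the shift along the tool's x, y, z normalised to -1 to 1, where 1 is 0.6 m, then the turn, a rotation vector about the tool's x, y, z normalised to -1 to 1, where 1 is 90 degrees. A call has 1 to 20 rows; each row is the pose to reach, as a shift and turn from the pose commanded when the call began, along the tool's axes at that moment; what a row does not reach only later rows make up. A row lasts 1/10 s, in which the tool goes at most 50 mm and 8.59 degrees, less where a joint would pass 70% of its speed; a pose out of reach is approached as far as the arm can. A call with a number of a shift or a turn outside -1 to 1 is refused whole. A call with a gripper value outside its range is refused whole. "grip" is the opening, from 0 (shut) to 1 (fully open), set as the call begins (left out, the last holds). The fingers move at their own pace and stop on an object; "grip_force" is the grip in N (left out, the last holds). Time passes only in rows, so rows that repeat a pose let the fingers close. It gives the time, the measured TCP pose, the force, the opening and the grip force at its end, in the units of the state.
- ctrl.get_obs(): the state, without advancing time (a new reading comes with each control period).
- ctrl.get_image(name): name is "scene" or "top"; returns (picture, depth): 400x640x3 uint8, blue, green, red; 400x640 float32, m along the optical axis (not along the pixel's ray), 0 where there is no reading.
- ctrl.camera_model(name): a dict with "mtx" (3x3 intrinsics, pixels), "k1" (the pictures are not rectified: a ray, as slopes to the right and down, at radius r is drawn at 1 + k1 r^2 times it, then the intrinsics apply), "R" (3x3) and "t" (3): a world point X has camera coordinates R X + t. Camera axes: x right, y down, z forward; pixel columns grow to the right and rows downward; lengths in m; the calibration is good to about 2 mm. A picture is of the moment at which its call begins. camera_model takes no time and is no camera call.
- ctrl.finish_job(): hands the job in; it is judged then, once.
The state is a dict: "t": time; "q": joint angles; "dq": joint speeds; "effort": joint torques, N m; "tool_pos": TCP position; "tool_rot": TCP orientation; "contact_force": force on the tool from outside, world axes, zero at the start; "wrist_torque": the same for the moment, N m; "opening": finger opening in m; "grip_force": force on a finger pad.
Only numpy, scipy, OpenCV 4.12 (cv2) and the standard library are available. Lean on these libraries where they do the work, as an engineer would, in place of code of your own. Each camera call takes 0.05 s, during which the arm holds its last target. There are 200 camera calls.

TASK

The dust extractor has tripped: on its sloping control console, slide the steel dust cover fully aside, push the popped-out reset plunger in the well underneath fully home without leaning hard on it, and slide the cover fully shut again so that no shavings get in. Do not press the mushroom-headed stop button beside it, and leave the things lying on and close around the console where they are.

Things in the scene. Friction and masses are not known exactly. Their poses are not given: they have to be found in the camera images.
- console: The dust extractor's control console, a grey sheet-steel desk-type box fixed to the bench, 230 mm deep, 350 mm wide, 60 mm high at its front edge, 122 mm at the back, with a sloping grey panel and behind that a flat top 60 mm deep. Origin: centre of its underside; x points from its front (operator's side) to its back, y along its width, z up.
- panel: The console's sloping panel, 181 mm along the slope, 350 mm wide. Origin: centre of its outer face. Axes: x up the slope, y level, in the direction in which the dust cover opens, z straight out of the panel (20 degrees from vertical, leaning to the front). To the -y side of the well's centre are fixed, 101 mm off, a selector (27 mm high) and two lamps (14 mm high).
- well (a point): Centre of the mouth of a 64 x 64 mm square well, 46 mm deep, level with the panel's outer face, under the dust cover; axes as the panel. In its middle is the reset plunger, a black disc 42 mm across, pressed along -z. Popped out, its face lies 4 to 22 mm below the panel's outer face: this differs at each start and must be felt for or seen. Its 58 mm flange stays below its face.
- rib (a point): Middle of the thumb rib of the steel dust cover, 11.5 mm out from the panel's face; axes as the panel. The rib is 60 mm long (x), 10 mm thick (y); its top is 19 mm out from the panel's face, the cover plate's outer face 4.5 mm. With the cover shut the rib is 32 mm to the -y side of the well's centre, fully open 44 mm to its +y side.
- cover (a joint): Slide of the dust cover in m: 0 fully shut, 0.076 fully open (a stop at either end); at the start shut or up to 12 mm ajar. It slides with about 3 N of friction and stays where left. Its plate is 86 x 86 mm, centred over the well when shut, and runs between two guide rails, 9 mm high, whose inner edges are 39 mm either side of the well's centre along x.
- reset (a joint): Travel of the reset plunger in m: 0 popped out (tripped, as at the start), 0.010 fully in, against a hard stop. It has no return spring: it takes about 5 N all the way and stays where it is left; a push that rises to 10 to 15 N means that it is at its stop. More than 30 N would damage it.
- stop (a joint): Travel of the stop button in m: 0 as it should stay, 0.006 fully pressed (it springs back). Not to be pressed.
- stop_top (a point): Middle of the top of the mushroom-headed stop button, 40 mm across, standing 33 mm out of the panel, 171 mm to the +y side of the well's centre and 42 mm lower down the slope. A round gauge, 72 mm across and 18 mm high, is fixed to the panel 87 mm up the slope from it.
- tin: Open aluminium tin of screws, 54 mm across, 62 mm high, standing on the console's flat top. Leave it where it is. Origin: centre of its underside.
- oilstone: Oilstone in its wooden tray, 150 x 42 x 25 mm, lying on the console's flat top. Leave it where it is. Origin: centre of its underside.
- brush: Bench brush, 240 mm long, 42 mm wide, 20 mm high, lying on the bench across the front of the console. Leave it where it is. Origin: centre of its underside.
- chisel: Chisel, 280 mm long, 31 mm high, lying on the bench to the -y side of the console. Leave it where it is. Origin: centre of its underside.
- mallet: Wooden mallet, 283 mm long, its head 130 x 75 x 62 mm, lying on the bench to the +y side of the console. Leave it where it is. Origin: centre of its underside.

How it is judged:
On the way, in this order (a step that is already met when the one before it is completed fails the run):
1. the dust cover is slid aside, clear of the well (value of joint cover above 0.062 m), for 0.2 s.
2. with the cover still aside, the reset plunger is pushed fully in (value of joint reset above 0.008 m and value of joint cover above 0.05 m), for 0.2 s.
3. the cover is slid fully shut (value of joint cover below 0.0025 m), for 0.2 s.
At the end, for the whole second after the job is handed in: The dust cover is shut to within 2.5 mm of its stop, the reset plunger is in to within 2 mm of its stop, the stop button is not pressed (under 2 mm), and the tin, oilstone, brush, chisel and mallet have not been moved by more than 20 mm (value of joint cover below 0.0025 m and value of joint reset above 0.008 m and value of joint stop below 0.002 m); the robot touches nothing.
It fails at once if the stop button is pressed (value of joint stop above 0.003 m).
It fails at once if the reset plunger is pushed harder than 30 N (contact force between reset and anything else above 30 N).
It fails at once if a thing on or close around the console is moved by more than 20 mm (distance of any of tin, oilstone, brush, chisel, mallet from where it was at the start of the episode above 0.02 m).
It also fails if it takes over 50 s, if anything falls off the work surface, if the arm or the gripper's body presses on something with over 40 N, if the wrist force passes 120 N, or if a joint passes its speed limit or range.

## Working session

There is one attempt and no reset: what is moved stays moved. The work goes in short steps, Python scripts to look and compute and a tool call to move; the robot and the scene stay as the last step left them, time stands still between calls to the robot, and variables do not carry over. Pictures are saved under pics/ and viewed, at most 10 in all, crops included, and the job is handed in when it is done.

Besides the shell and the picture viewer there is one more tool, called as name(argument=value, ...), one argument or row to a line, values as JSON. apply_moves: Moves the arm, as the interface text tells. Its arguments: {"type":"object","properties":{"rows":{"type":"array","items":{"type":"number"}},"grip":{"type":"number"},"grip_force":{"type":"number"}},"required":["rows"]}

```bash
mkdir -p pics; ls; cat > h.py <<'E'
import numpy as np, cv2
from scipy.spatial.transform import Rotation as Rn
from station import ctrl
def pts(name,depth,uv):
    m=ctrl.camera_model(name);K=np.array(m["mtx"]);k=m["k1"]
    uv=np.asarray(uv,float).reshape(-1,2)
    n=cv2.undistortPoints(uv.reshape(-1,1,2),K,np.array([k,0,0,0.])).reshape(-1,2)
    d=np.array([depth[int(round(v)),int(round(u))] for u,v in uv])
    c=np.c_[n*d[:,None],d]
    return (c-np.array(m["t"]))@np.array(m["R"])
def proj(name,X):
    m=ctrl.camera_model(name);c=np.atleast_2d(X)@np.array(m["R"]).T+np.array(m["t"])
    s=c[:,:2]/c[:,2:];s=s*(1+m["k1"]*(s**2).sum(1,keepdims=True));K=np.array(m["mtx"])
    return s@np.diag([K[0,0],K[1,1]])+K[:2,2]
E
python3 - <<'E'
from h import *
for n in("scene","top"):
    p,d=ctrl.get_image(n);cv2.imwrite(f"pics/{n}0.png",p);np.save(f"{n}0.npy",d)
    m=ctrl.camera_model(n);print(n,m,(d==0).mean())
print(ctrl.get_obs(),ctrl.tip_extent)
E
```

```text
pics
scene {'mtx': array([[470.15007443,   0.        , 318.49445886],
       [  0.        , 470.15007443, 193.44485891],
       [  0.        ,   0.        ,   1.        ]]), 'k1': -0.11826531376326894, 'R': array([[-0.69464573,  0.71934115, -0.00395283],
       [ 0.6230128 ,  0.59885921, -0.50321238],
       [-0.35961418, -0.35201699, -0.86415373]]), 't': array([ 0.36598674, -0.36235352,  1.27518874])} 0.0040390625
top {'mtx': array([[439.17184149,   0.        , 323.54203949],
       [  0.        , 439.17184149, 197.8797598 ],
       [  0.        ,   0.        ,   1.        ]]), 'k1': -0.09741758391543814, 'R': array([[ 0.00217168, -0.99999341, -0.00290794],
       [-0.99827985, -0.00199757, -0.05859474],
       [ 0.05858854,  0.00303018, -0.99827762]]), 't': array([0.06368367, 0.62051872, 1.12394023])} 0.0038359375
{'t': 0.1, 'q': array([-1.43300888e+00,  5.33235759e-02,  1.61415361e+00,  3.59180157e-05,
        1.47603309e+00, -1.18952067e-01]), 'dq': array([-0.00116377, -0.00188854, -0.00523339,  0.00043881, -0.00190166,
        0.00111096]), 'effort': array([ 1.22586193e-04, -3.94906068e+01, -3.71362352e+01, -9.91169395e-05,
        3.94961433e-03,  1.93906821e-06]), 'tool_pos': array([ 0.15868195, -0.60407344,  0.30276739]), 'tool_rot': array([-3.11384195e+00, -4.01927916e-01, -2.77746614e-05]), 'contact_force': array([-0.11507255,  0.73864459, -0.10709122]), 'wrist_torque': array([ 0.01858958, -0.01284214, -0.03791538]), 'grip_force': 0.0, 'opening': 0.085063972327028} 0.0726
```

View pics/scene0.png

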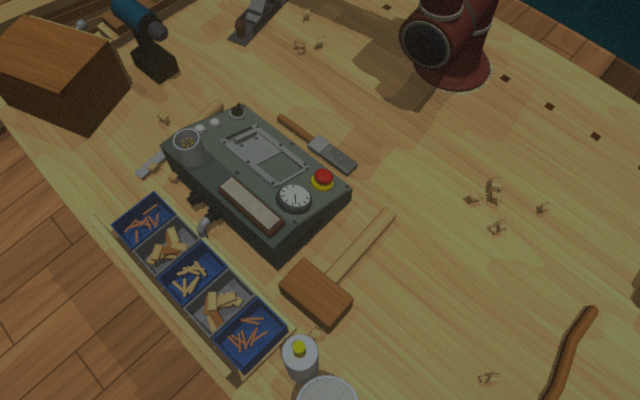

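View pics/top0.png

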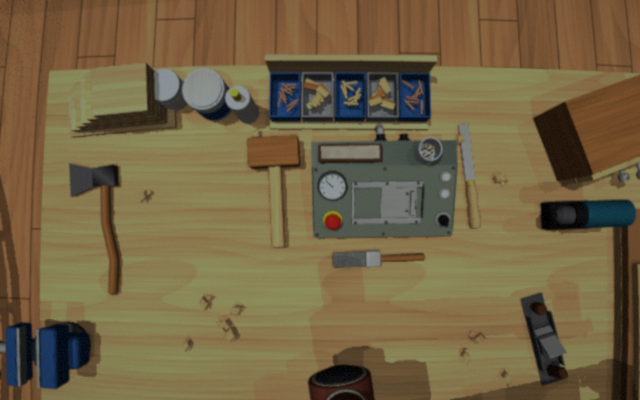

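The scene picture shows the console with stop (322,180) and gauge (294,198). In the top picture the console spans (313..457, 140..237), with the stop at (333,221) and the cover frame at (352..423, 181..223). I'll enlarge that part.

```bash
python3 - <<'E'
from h import *
p=cv2.imread("pics/top0.png");q=cv2.imread("pics/scene0.png")
a=cv2.resize(p[130:245,305:465],None,fx=5,fy=5,interpolation=cv2.INTER_CUBIC)
cv2.imwrite("pics/topc.png",cv2.convertScaleAbs(a,alpha=1.6))
a=cv2.resize(q[95:265,150:360],None,fx=3.5,fy=3.5,interpolation=cv2.INTER_CUBIC)
cv2.imwrite("pics/scenec.png",cv2.convertScaleAbs(a,alpha=1.6))
# panel plane from the top depth image, RANSAC-free: fit on bare strips
d=np.load("top0.npy")
uv=np.array([(u,v) for u in list(range(346,352))+list(range(426,436)) for v in range(172,232)])
P=pts("top",d,uv)
for _ in range(6):
    c=np.median(P,0);A=np.c_[P[:,:2],np.ones(len(P))];s=np.linalg.lstsq(A,P[:,2],rcond=None)[0]
    r=abs(A@s-P[:,2]);P=P[r<max(.003,1.5*np.median(r))]
n=np.array([-s[0],-s[1],1]);n/=np.linalg.norm(n)
print(len(P),s,n,np.degrees(np.arccos(n[2])),np.degrees(np.arctan2(n[1],-n[0])),r.std())
# red
hsv=cv2.cvtColor(p,cv2.COLOR_BGR2HSV);m=cv2.inRange(hsv,(0,150,60),(8,255,255))|cv2.inRange(hsv,(172,150,60),(180,255,255))
m[:, :310]=0;m[:,345:]=0;m[:200]=0;m[240:]=0
M=cv2.moments(m,True);c=(M['m10']/M['m00'],M['m01']/M['m00']);print("red top",c,M['m00'],pts("top",d,c))
E
```

```text
543 [ 0.35731266  0.0167812  -0.12380144] [-0.3364362  -0.01580074  0.94157369] 19.682460658280363 -2.6889222189234228 0.0007871802283132782
red top (332.51666666666665, 222.06666666666666) 180.0 [[0.55727478 0.04314439 0.10835751]]
```

View pics/topc.png

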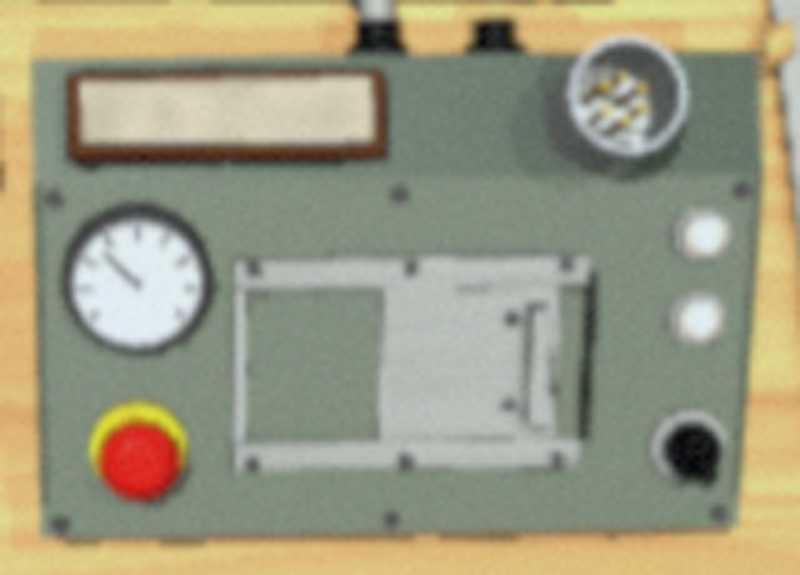

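View pics/scenec.png

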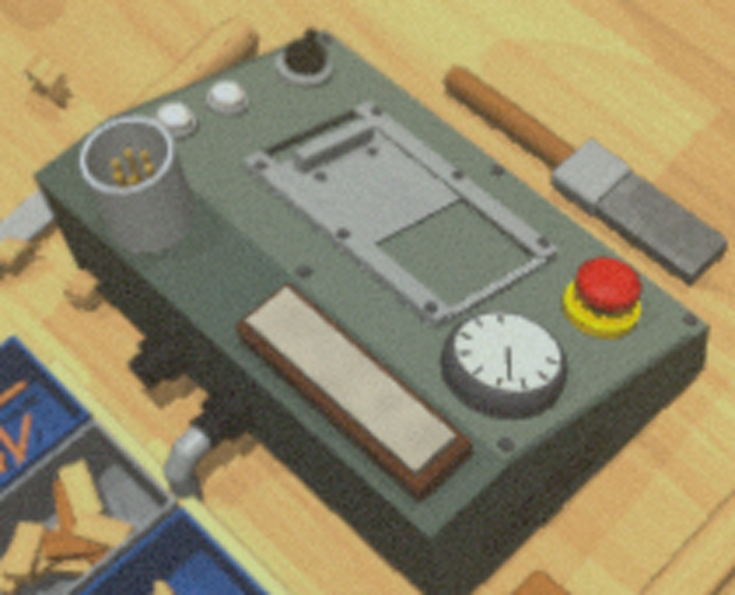

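Enlarged, the cover plate is ajar. Its left edge is at crop x≈382 and the rib at (541,366), running y 305..428. Corner screws are at (54,199), (741,190), (61,524) and (719,514), and the rails run X 235..590.

```bash
cat >> h.py <<'E'
def ray(name,uv,n,c):  # hit plane n.X=c
    m=ctrl.camera_model(name);K=np.array(m["mtx"]);R=np.array(m["R"]);t=np.array(m["t"])
    q=cv2.undistortPoints(np.array(uv,float).reshape(-1,1,2),K,np.array([m["k1"],0,0,0.])).reshape(-1,2)
    D=np.c_[q,np.ones(len(q))]@R;o=-R.T@t
    return o+D*((c-o@n)/(D@n))[:,None]
E
python3 - <<'E'
from h import *
n=np.array([-0.3364362,-0.01580074,0.94157369]);c0=-0.12380144*n[2]
T=lambda l:np.array(l)/5.+[305-.4,130-.4]
S=ray("top",T([(54,199),(741,190),(61,524),(719,514),(399,194),(391,519)]),n,c0)
print(S.round(4))
y=(S[0]-S[1])/np.linalg.norm(S[0]-S[1])+(S[2]-S[3])/np.linalg.norm(S[2]-S[3]);y-=n*(y@n);y/=np.linalg.norm(y);x=np.cross(y,n)
print("x",x,"y",y,"yaw",np.degrees(np.arctan2(-y[0],y[1])))
C=S[:4].mean(0);print("panel centre",C)
L=lambda P:((P-C)@np.c_[x,y,n]*1e3).round(1)
print("S",L(S).tolist())
st=ray("top",[(332.5,222.07)],n,c0+.033-.004);print("stop",L(st))
print("gauge",L(ray("top",T([(138,279)]),n,c0+.018)))
print("rib",L(ray("top",T([(529,305),(552,305),(529,428),(552,428)]),n,c0+.019)))
print("plate L edge",L(ray("top",T([(382,290),(380,438)]),n,c0+.0045)))
print("rails UL UR LL LR",L(ray("top",T([(235,262),(593,258),(237,472),(577,467)]),n,c0+.009)))
print("rail inner",L(ray("top",T([(400,290),(400,438),(247,290),(247,438)]),n,c0+.004)))
print("lamps/sel",L(ray("top",T([(704,233),(698,318),(690,450)]),n,c0+.014)))
E
```

```text
[[ 0.6821  0.0842  0.1213]
 [ 0.688  -0.2458  0.1179]
 [ 0.5268  0.0814  0.0658]
 [ 0.5317 -0.2486  0.062 ]
 [ 0.6851 -0.0802  0.1197]
 [ 0.5294 -0.0829  0.064 ]]
x [0.94156175 0.0118714  0.33663115] y [-0.01649682  0.99980468  0.0108834 ] yaw 0.945296981256781
panel centre [ 0.60714192 -0.08222     0.09175831]
S [[82.5, 165.4, -0.0], [83.0, -164.6, -0.0], [-82.5, 164.6, -0.0], [-83.0, -165.5, 0.0], [82.8, 1.0, 0.0], [-82.6, 0.3, 0.0]]
stop [[-40.4 126.3  29. ]]
gauge [[ 47.4 126.3  18. ]]
rib [[ 32.3 -59.8  19. ]
 [ 32.2 -70.9  19. ]
 [-29.4 -62.6  19. ]
 [-29.6 -73.9  19. ]]
plate L edge [[ 36.8   8.6   4.5]
 [-38.3   7.6   4.5]]
rails UL UR LL LR [[ 52.7  79.8   9. ]
 [ 52.5 -91.9   9. ]
 [-53.2  78.1   9. ]
 [-53.5 -89.6   9. ]]
rail inner [[ 36.5  -0.2   4. ]
 [-38.6  -2.3   4. ]
 [ 37.5  73.6   4. ]
 [-37.4  72.9   4. ]]
lamps/sel [[  65.4 -143.7   14. ]
 [  23.4 -143.5   14. ]
 [ -43.8 -144.1   14. ]]
```

```bash
cat >> h.py <<'E'
n=np.array([-0.3364362,-0.01580074,0.94157369]);y=np.array([-0.01649682,0.99980468,0.0108834]);x=np.cross(y,n)
C=np.array([0.60714192,-0.08222,0.09175831]);F=np.c_[x,y,n];Rt=np.c_[x,-y,-n]
WELL=np.array([.0003,-.0440,0])
def goal(lx,ly,lh,ext=None):
    """row that brings the fingertips to panel point lx,ly at height lh"""
    o=ctrl.get_obs();e=ctrl.tip_extent if ext is None else ext
    R0=Rn.from_rotvec(o["tool_rot"]).as_matrix()
    P=C+F@np.array([lx,ly,lh+e])
    s=R0.T@(P-o["tool_pos"])/.6;r=Rn.from_matrix(R0.T@Rt).as_rotvec()/(np.pi/2)
    return np.r_[s,r].round(4)
def where():
    o=ctrl.get_obs();R0=Rn.from_rotvec(o["tool_rot"]).as_matrix()
    t=o["tool_pos"]+R0[:,2]*ctrl.tip_extent
    print("t",round(o["t"],2),"tip local mm",((t-C)@F*1e3).round(1),"F local",(F.T@o["contact_force"]).round(1),"open",round(o["opening"],4),"gf",round(o["grip_force"],1),"ext",ctrl.tip_extent,
     "rot err deg",np.degrees(Rn.from_matrix(R0.T@Rt).as_rotvec()).round(2))
E
python3 -c "
from h import *
where();print(goal(.0005,-.0665,.06).tolist())"
```

```text
t 0.1 tip local mm [-381.9 -512.7  289.4] F local [-0.1  0.7 -0.1] open 0.0851 gf 0.0 ext 0.0726 rot err deg [-1.86 19.65 13.72]
[0.8453, -0.5588, 0.1458, -0.0206, 0.2183, 0.1524]
```

apply_moves(
  rows=[0.845,-0.559,0.146,-0.0206,0.2183,0.1524,0.845,-0.559,0.146,-0.0206,0.2183,0.1524,0.845,-0.559,0.146,-0.0206,0.2183,0.1524,0.845,-0.559,0.146,-0.0206,0.2183,0.1524,0.845,-0.559,0.146,-0.0206,0.2183,0.1524,0.845,-0.559,0.146,-0.0206,0.2183,0.1524,0.845,-0.559,0.146,-0.0206,0.2183,0.1524,0.845,-0.559,0.146,-0.0206,0.2183,0.1524,0.845,-0.559,0.146,-0.0206,0.2183,0.1524,0.845,-0.559,0.146,-0.0206,0.2183,0.1524,0.845,-0.559,0.146,-0.0206,0.2183,0.1524,0.845,-0.559,0.146,-0.0206,0.2183,0.1524,0.845,-0.559,0.146,-0.0206,0.2183,0.1524,0.845,-0.559,0.146,-0.0206,0.2183,0.1524,0.845,-0.559,0.146,-0.0206,0.2183,0.1524,0.845,-0.559,0.146,-0.0206,0.2183,0.1524,0.845,-0.559,0.146,-0.0206,0.2183,0.1524],
  grip=0.5,
  grip_force=30,
)

```text
t: 1.8
tool_pos: [0.5633, -0.1527, 0.2166]
tool_rot: [-3.084, -0.02, -0.535]
contact_force: [-0.2, 0.1, 0.7]
opening: 0.0427
grip_force: 0.0
```

```bash
python3 -c "
from h import *
where();print(goal(.0005,-.0665,.01).tolist())
p,d=ctrl.get_image('scene');cv2.imwrite('pics/s1.png',cv2.convertScaleAbs(cv2.resize(p[60:265,150:360],None,fx=2.9,fy=2.9,interpolation=cv2.INTER_CUBIC),alpha=1.6))"
```

```text
t 1.8 tip local mm [ -0.  -68.6  60.8] F local [0.  0.1 0.7] open 0.0427 gf 0.0 ext 0.0726 rot err deg [ 0.16 -0.03 -0.07]
[0.0009, -0.0034, 0.0847, 0.0018, -0.0003, -0.0008]
```

View pics/s1.png

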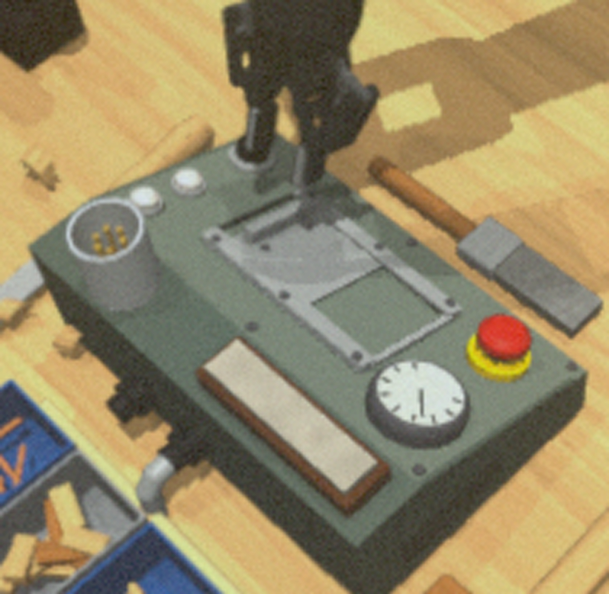

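The gripper hangs over the rib, with fingertips near (255,155) and (310,195) in the crop and nothing in the way. I'll measure the real tip height from depth.

```bash
cat >> h.py <<'E'
def cloud(name):
    p,d=ctrl.get_image(name);v,u=np.mgrid[60:265,150:480];uv=np.c_[u.ravel(),v.ravel()]
    P=pts(name,d,uv);ok=d[uv[:,1],uv[:,0]]>0
    return (P[ok]-C)@F*1e3,p
E
python3 -c "
from h import *
where()
for nm in('scene','top'):
  Q,_=cloud(nm)
  m=(abs(Q[:,0])<18)&(Q[:,1]>-120)&(Q[:,1]<-15)&(Q[:,2]>28)&(Q[:,2]<100)
  q=Q[m];print(nm,len(q))
  for a,b in((-120,-69),(-69,-15)):
    g=q[(q[:,1]>a)&(q[:,1]<b)]
    if len(g): print(a,np.sort(g[:,2])[:8].round(1),g[g[:,2].argsort()[:6]].round(0).tolist())
"
```

```text
t 1.85 tip local mm [  0.1 -68.5  60.8] F local [-0.3 -0.   0.2] open 0.0426 gf 0.0 ext 0.0726 rot err deg [ 0.16 -0.03 -0.07]
scene 299
-120 [61.7 61.8 63.2 63.3 63.3 63.5 64.1 64.2] [[7.0, -88.0, 62.0], [-7.0, -88.0, 62.0], [-2.0, -89.0, 63.0], [-10.0, -88.0, 63.0], [-3.0, -88.0, 63.0], [3.0, -87.0, 64.0]]
-69 [62.8 63.3 64.  65.  65.1 65.3 66.9 67.4] [[7.0, -42.0, 63.0], [5.0, -40.0, 63.0], [0.0, -40.0, 64.0], [11.0, -41.0, 65.0], [10.0, -45.0, 65.0], [5.0, -41.0, 65.0]]
top 67
-120 [66.9 67.3 67.5 69.3 69.5 69.6 70.3 70.6] [[8.0, -90.0, 67.0], [11.0, -89.0, 67.0], [6.0, -90.0, 67.0], [12.0, -91.0, 69.0], [2.0, -89.0, 69.0], [5.0, -89.0, 70.0]]
-69 [61.6 68.3 68.5 69.5 70.5 70.7 72.3 72.8] [[8.0, -42.0, 62.0], [12.0, -45.0, 68.0], [12.0, -43.0, 69.0], [12.0, -47.0, 69.0], [8.0, -40.0, 70.0], [8.0, -38.0, 71.0]]
```

apply_moves(
  rows=[0,0,0,0,0,0,0,0,0,0,0,0,0,0,0,0,0,0,0,0,0,0,0,0,0,0,0,0,0,0,0,0,0,0,0,0,0,0,0,0,0,0],
  grip=0.12,
)

```text
t: 2.65
tool_pos: [0.5639, -0.1513, 0.2163]
tool_rot: [-3.084, -0.023, -0.535]
contact_force: [-0.5, 0.7, 0.1]
opening: 0.0105
grip_force: 0.0
```

```bash
python3 -c "
from h import *
where()
for nm in('scene','top'):
  Q,_=cloud(nm)
  m=(abs(Q[:,0])<18)&(Q[:,1]>-120)&(Q[:,1]<-15)&(Q[:,2]>28)&(Q[:,2]<100)
  q=Q[m];print(nm,len(q),q[q[:,2].argsort()[:8]].round(0).tolist())
print(goal(.0005,-.0665,.007).tolist())
"
```

```text
t 2.65 tip local mm [  0.4 -67.1  60.3] F local [-0.4  0.7  0.2] open 0.0105 gf 0.0 ext 0.0726 rot err deg [ 0.1  -0.01  0.05]
scene 225 [[4.0, -57.0, 60.0], [-4.0, -56.0, 60.0], [6.0, -74.0, 62.0], [8.0, -55.0, 62.0], [8.0, -71.0, 63.0], [10.0, -72.0, 63.0], [4.0, -73.0, 63.0], [6.0, -58.0, 63.0]]
top 71 [[9.0, -75.0, 62.0], [7.0, -75.0, 62.0], [12.0, -74.0, 62.0], [0.0, -75.0, 63.0], [12.0, -79.0, 63.0], [13.0, -76.0, 64.0], [13.0, -81.0, 64.0], [6.0, -74.0, 66.0]]
[0.0001, -0.001, 0.0888, 0.0011, -0.0001, 0.0005]
```

apply_moves(
  rows=[0,0,0,0,0,0,0,-0.001,0.02,0,0,0,0,-0.001,0.03,0,0,0,0,-0.001,0.04,0,0,0,0,-0.001,0.05,0,0,0,0,-0.001,0.06,0,0,0,0,-0.001,0.07,0,0,0,0,-0.001,0.08,0,0,0,0,-0.001,0.088,0,0,0,0,-0.001,0.088,0,0,0,0,-0.001,0.088,0,0,0],
  grip=0.5,
)

```text
t: 3.85
tool_pos: [0.5817, -0.15, 0.1665]
tool_rot: [-3.084, -0.023, -0.535]
contact_force: [-0.3, -0.1, 0.2]
opening: 0.0423
grip_force: 0.0
```

apply_moves(
  rows=[0,0,0,0,0,0,0,0,0,0,0,0,0,0,0,0,0,0,0,0,0,0,0,0,0,0,0,0,0,0,0,0,0,0,0,0,0,0,0,0,0,0,0,0,0,0,0,0],
  grip=0,
  grip_force=30,
)

```text
t: 4.65
tool_pos: [0.5818, -0.15, 0.1671]
tool_rot: [-3.084, -0.023, -0.535]
contact_force: [-4.0, 1.9, 5.4]
opening: 0.0087
grip_force: 34.4
```

```bash
python3 -c "
from h import *
where();print(goal(.0005,.001,.0075).tolist())"
```

```text
t 4.65 tip local mm [  0.8 -66.6   7.9] F local [-1.9  2.   6.4] open 0.0087 gf 34.4 ext 0.0726 rot err deg [ 0.1  -0.03  0.05]
[-0.0003, -0.1125, 0.0005, 0.0011, -0.0003, 0.0005]
```

apply_moves(
  rows=[0,-0.01,0,0,0,0,0,-0.02,0,0,0,0,0,-0.03,0,0,0,0,0,-0.04,0,0,0,0,0,-0.05,0,0,0,0,0,-0.06,0,0,0,0,0,-0.07,0,0,0,0,0,-0.08,0,0,0,0,0,-0.09,0,0,0,0,0,-0.1,0,0,0,0,0,-0.106,0,0,0,0,0,-0.112,0,0,0,0,0,-0.114,0,0,0,0,0,-0.114,0,0,0,0],
)

```text
t: 6.05
tool_pos: [0.5807, -0.0825, 0.1671]
tool_rot: [-3.086, -0.023, -0.536]
contact_force: [1.0, -7.9, 0.1]
opening: 0.0088
grip_force: 33.6
```

```bash
python3 -c "
from h import *
where()"
```

```text
t 6.05 tip local mm [0.5 0.6 7.3] F local [ 0.9 -7.9 -0.1] open 0.0088 gf 33.6 ext 0.0726 rot err deg [ 0.26 -0.04  0.08]
```

apply_moves(
  rows=[0,0,0,0,0,0,0,0,0,0,0,0,0,0,0,0,0,0,0,0,0,0,0,0,0,0,-0.03,0,0,0,0,0,-0.08,0,0,0,-0.08,0,-0.15,0,0,0,-0.15,0,-0.2,0,0,0,-0.2,0,-0.2,0,0,0,-0.2,0,-0.2,0,0,0,-0.2,0,-0.2,0,0,0],
  grip=0.4,
)

```text
t: 7.15
tool_pos: [0.4266, -0.0846, 0.2398]
tool_rot: [-3.084, -0.022, -0.537]
contact_force: [-0.7, 0.8, -0.7]
opening: 0.0343
grip_force: 0.0
```

```bash
python3 -c "
from h import *
where()
for nm in('scene','top'):
  Q,p=cloud(nm);w=Q-WELL*1e3
  cv2.imwrite(f'pics/{nm}2.png',cv2.convertScaleAbs(cv2.resize(p[130:245,305:465] if nm=='top' else p[95:265,150:360],None,fx=3.5,fy=3.5,interpolation=cv2.INTER_CUBIC),alpha=1.6))
  for r0,r1 in((0,8),(8,14),(14,20),(24,29)):
    r=np.hypot(w[:,0],w[:,1]);g=w[(r>=r0)&(r<r1)&(w[:,2]<3)];print(nm,r0,len(g),np.percentile(g[:,2],[10,50,90]).round(1) if len(g) else '')
  g=w[(abs(w[:,0])<25)&(abs(w[:,1]-44)<12)&(w[:,2]>14)&(w[:,2]<30)];print('rib',len(g),g.mean(0),np.percentile(g[:,1],[2,98]))
"
```

```text
t 7.15 tip local mm [-120.1    2.   127.6] F local [-0.9  0.8 -0.4] open 0.0343 gf 0.0 ext 0.0726 rot err deg [ 0.13 -0.1   0.01]
scene 0 28 [-21.5 -19.9 -17.8]
scene 8 55 [-21.1 -19.8 -18.2]
scene 14 50 [-21.2 -19.7 -18.3]
scene 24 1 [-31.6 -31.6 -31.6]
rib 85 [-0.44143405 46.16404315 16.93851883] [40.71870742 50.97260976]
top 0 31 [-21.2 -19.4 -17.1]
top 8 67 [-22.2 -19.9 -17.3]
top 14 102 [-24.  -19.4 -17.2]
top 24 90 [-35.6 -31.9 -29.1]
rib 87 [-0.08021672 43.75805233 17.92481616] [38.6075263  48.60287323]
```

View pics/top2.png

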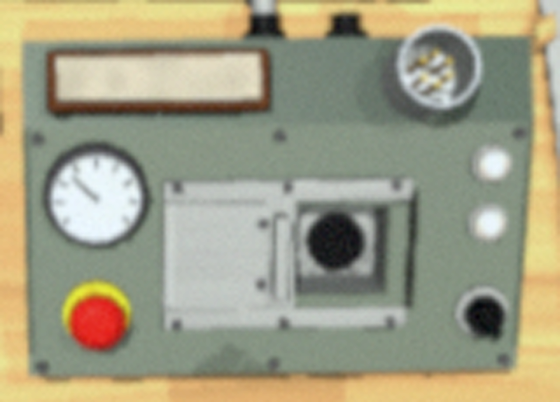

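The cover is fully aside and the plunger shows at (335,240), its face about 20 mm below the panel. Next: close the fingers, hover over the well and check their side clearance to the rib.

```bash
python3 -c "
from h import *
print(goal(.0003,-.049,.045).tolist())"
```

```text
[0.1982, 0.0848, 0.1382, 0.0011, -0.0007, 0.0006]
```

apply_moves(
  rows=[0.07,0.03,0.03,0,0,0,0.14,0.06,0.07,0,0,0,0.198,0.085,0.11,0,0,0,0.198,0.085,0.138,0,0,0,0.198,0.085,0.138,0,0,0,0.198,0.085,0.138,0,0,0,0.198,0.085,0.138,0,0,0],
  grip=0,
)

```text
t: 7.95
tool_pos: [0.568, -0.133, 0.2022]
tool_rot: [-3.084, -0.024, -0.536]
contact_force: [1.2, -0.5, -0.3]
opening: 0.0002
grip_force: 0.0
```

```bash
python3 -c "
from h import *
where()
o=ctrl.get_obs();R0=Rn.from_rotvec(o['tool_rot']).as_matrix();t=((o['tool_pos']+R0[:,2]*ctrl.tip_extent)-C)@F*1e3
A=np.vstack([cloud('scene')[0],cloud('top')[0]])-t
for h in range(0,80,8):
  g=A[(A[:,2]>h)&(A[:,2]<h+8)&(abs(A[:,0])<50)&(abs(A[:,1])<70)]
  if len(g):print(h,len(g),'x',np.percentile(g[:,0],[2,98]).round(),'y',np.percentile(g[:,1],[2,98]).round())
print(goal(.0003,-.049,-.014).tolist())"
```

```text
t 7.95 tip local mm [ -0.2 -49.   45.4] F local [ 1.  -0.5 -0.6] open 0.0002 gf 0.0 ext 0.0726 rot err deg [ 0.11 -0.07  0.07]
0 23 x [-3. 13.] y [-8. 11.]
8 54 x [-7. 13.] y [-15.  14.]
16 60 x [-4. 13.] y [-12.  14.]
24 49 x [-6. 13.] y [-13.  14.]
32 41 x [ 5. 13.] y [-11.  14.]
40 72 x [ 6. 15.] y [-26.  28.]
48 137 x [-10.  15.] y [-34.  34.]
56 124 x [-14.  14.] y [-37.  40.]
64 153 x [-9. 19.] y [-46.  47.]
72 144 x [-3. 19.] y [-51.  53.]
[0.0006, -0.0002, 0.0999, 0.0016, -0.0014, 0.0008]
```

apply_moves(
  rows=[0,0,0.03,0,0,0,0,0,0.06,0,0,0,0,0,0.08,0,0,0,0,0,0.095,0,0,0,0,0,0.1,0,0,0,0,0,0.1,0,0,0],
)

```text
t: 8.65
tool_pos: [0.5879, -0.1322, 0.1449]
tool_rot: [-3.084, -0.023, -0.535]
contact_force: [-0.9, -0.2, -0.1]
opening: 0.0001
grip_force: 0.0
```

apply_moves(
  rows=[0,0,0.002,0,0,0,0,0,0.004,0,0,0,0,0,0.006,0,0,0,0,0,0.008,0,0,0,0,0,0.01,0,0,0,0,0,0.012,0,0,0,0,0,0.014,0,0,0,0,0,0.014,0,0,0],
)

```text
t: 9.45
tool_pos: [0.5911, -0.1323, 0.1372]
tool_rot: [-3.084, -0.023, -0.536]
contact_force: [-1.3, -0.5, 3.5]
opening: -0.0005
grip_force: 1.8
```

```bash
python3 -c "
from h import *
where()"
```

```text
t 9.45 tip local mm [ -0.4 -49.4 -23.6] F local [-0.  -0.5  3.7] open -0.0005 gf 1.8 ext 0.0726 rot err deg [ 0.12 -0.05  0.04]
```

apply_moves(
  rows=[0,0,0.002,0,0,0,0,0,0.004,0,0,0,0,0,0.006,0,0,0,0,0,0.007,0,0,0,0,0,0.007,0,0,0],
)

```text
t: 9.95
tool_pos: [0.5925, -0.1322, 0.1332]
tool_rot: [-3.084, -0.023, -0.536]
contact_force: [-0.3, -1.2, 2.7]
opening: 0.0001
grip_force: 1.6
```

apply_moves(
  rows=[0,0,0.001,0,0,0,0,0,0.002,0,0,0,0,0,0.002,0,0,0],
)

```text
t: 10.25
tool_pos: [0.5929, -0.1322, 0.1321]
tool_rot: [-3.084, -0.023, -0.536]
contact_force: [0.3, -2.1, 4.4]
opening: -0.0
grip_force: 1.9
```

```bash
python3 -c "
from h import *
where()"
```

```text
t 10.25 tip local mm [ -0.4 -49.5 -29. ] F local [ 1.7 -2.   4. ] open -0.0 gf 1.9 ext 0.0726 rot err deg [ 0.12 -0.06  0.04]
```

apply_moves(
  rows=[0,0,0.001,0,0,0,0,0,0.0015,0,0,0,0,0,0.0015,0,0,0],
)

```text
t: 10.55
tool_pos: [0.593, -0.1323, 0.132]
tool_rot: [-3.084, -0.024, -0.535]
contact_force: [-4.3, -0.6, 10.5]
opening: -0.0004
grip_force: 5.7
```

apply_moves(
  rows=[0,0,0.001,0,0,0,0,0,0.0015,0,0,0,0,0,0.0015,0,0,0],
)

```text
t: 10.85
tool_pos: [0.5932, -0.1323, 0.132]
tool_rot: [-3.084, -0.024, -0.534]
contact_force: [-10.7, 0.9, 16.0]
opening: -0.0
grip_force: 9.7
```

apply_moves(
  rows=[0,0,-0.005,0,0,0,0,0,-0.03,0,0,0,0,0,-0.07,0,0,0,0,0,-0.11,0,0,0,0,0,-0.13,0,0,0,0,-0.04,-0.13,0,0,0,0,-0.083,-0.13,0,0,0,0,-0.083,-0.13,0,0,0,0,-0.083,-0.13,0,0,0],
  grip=0,
)

```text
t: 11.75
tool_pos: [0.5656, -0.0828, 0.2029]
tool_rot: [-3.084, -0.025, -0.532]
contact_force: [-0.4, -0.4, 0.1]
opening: 0.0001
grip_force: 0.0
```

```bash
python3 -c "
from h import *
where();print(goal(.0005,.0006,.0075).tolist())"
```

```text
t 11.75 tip local mm [-1.9  1.2 46. ] F local [-0.4 -0.4  0.3] open 0.0001 gf 0.0 ext 0.0726 rot err deg [0.05 0.1  0.1 ]
[0.0039, 0.0011, 0.0642, 0.0006, 0.0011, 0.0011]
```

apply_moves(
  rows=[0,0,0,0,0,0,0,0,0,0,0,0,0.004,0.001,0.01,0,0,0,0.004,0.001,0.02,0,0,0,0.004,0.001,0.03,0,0,0,0.004,0.001,0.04,0,0,0,0.004,0.001,0.05,0,0,0,0.004,0.001,0.06,0,0,0,0.004,0.001,0.064,0,0,0,0.004,0.001,0.064,0,0,0],
  grip=0.5,
)

```text
t: 12.75
tool_pos: [0.5811, -0.0832, 0.1681]
tool_rot: [-3.084, -0.023, -0.533]
contact_force: [0.3, 0.5, 0.5]
opening: 0.0426
grip_force: 0.0
```

apply_moves(
  rows=[0,0,0,0,0,0,0,0,0,0,0,0,0,0,0,0,0,0,0,0,0,0,0,0,0,0,0,0,0,0,0,0,0,0,0,0,0,0,0,0,0,0,0,0,0,0,0,0],
  grip=0,
)

```text
t: 13.55
tool_pos: [0.5815, -0.0834, 0.1693]
tool_rot: [-3.084, -0.023, -0.536]
contact_force: [-3.9, 0.9, 5.5]
opening: 0.0089
grip_force: 34.0
```

```bash
python3 -c "
from h import *
where();print(goal(.0005,-.0755,.0075).tolist())
Q,p=cloud('scene');w=Q-WELL*1e3;r=np.hypot(w[:,0],w[:,1]);g=w[(r<14)&(w[:,2]<3)];print(len(g),np.median(g[:,2]) if len(g) else '')"
```

```text
t 13.55 tip local mm [ 2. -0.  9.] F local [-1.8  1.   6.5] open 0.0089 gf 34.0 ext 0.0726 rot err deg [ 0.1  -0.04  0.04]
[-0.0025, 0.126, 0.0028, 0.0011, -0.0004, 0.0005]
53 -29.835384902360293
```

apply_moves(
  rows=[0,0.01,0,0,0,0,0,0.02,0,0,0,0,0,0.03,0,0,0,0,0,0.04,0,0,0,0,0,0.05,0,0,0,0,0,0.06,0,0,0,0,0,0.07,0,0,0,0,0,0.08,0,0,0,0,0,0.09,0,0,0,0,0,0.1,0,0,0,0,0,0.11,0,0,0,0,0,0.117,0,0,0,0,0,0.122,0,0,0,0,0,0.126,0,0,0,0,0,0.128,0,0,0,0,0,0.128,0,0,0,0],
)

```text
t: 15.2
tool_pos: [0.5828, -0.1592, 0.1692]
tool_rot: [-3.081, -0.023, -0.534]
contact_force: [-6.9, 6.0, 10.4]
opening: 0.0088
grip_force: 34.7
```

```bash
python3 -c "
from h import *
where()"
```

```text
t 15.2 tip local mm [  2.2 -75.6   9.7] F local [-2.9  6.2 12. ] open 0.0088 gf 34.7 ext 0.0726 rot err deg [-0.07 -0.01  0.02]
```

apply_moves(
  rows=[0,0.001,0,0,0,0,0,0.002,0,0,0,0,0,0.003,0,0,0,0,0,0.003,0,0,0,0],
)

```text
t: 15.6
tool_pos: [0.5828, -0.1595, 0.1692]
tool_rot: [-3.078, -0.024, -0.533]
contact_force: [-7.0, 12.4, 12.8]
opening: 0.0088
grip_force: 34.9
```

```bash
python3 -c "
from h import *
where()"
```

```text
t 15.6 tip local mm [  2.2 -75.7   9.7] F local [-2.1 12.7 14.2] open 0.0088 gf 34.9 ext 0.0726 rot err deg [-0.26  0.02  0.01]
```

It's against its shut stop: the force rose with no further motion. Release and retreat.

apply_moves(
  rows=[0,0,0,0,0,0,0,0,0,0,0,0,0,0,0,0,0,0,0,0,0,0,0,0,0,0,-0.02,0,0,0,0,0,-0.05,0,0,0,0,0,-0.1,0,0,0,-0.08,0,-0.15,0,0,0,-0.15,0,-0.2,0,0,0,-0.2,0,-0.2,0,0,0,-0.2,0,-0.2,0,0,0,-0.2,0,-0.2,0,0,0],
  grip=0.4,
)

```text
t: 16.8
tool_pos: [0.4289, -0.1655, 0.2414]
tool_rot: [-3.085, -0.021, -0.538]
contact_force: [0.4, 0.5, 0.1]
opening: 0.0347
grip_force: 0.0
```

```bash
python3 -c "
from h import *
where()
Q,p=cloud('top');w=Q-WELL*1e3
g=w[(abs(w[:,0])<25)&(abs(w[:,1]+32)<14)&(w[:,2]>14)&(w[:,2]<30)];print('rib',len(g),g.mean(0),np.percentile(g[:,1],[2,98]))
cv2.imwrite('pics/top3.png',cv2.convertScaleAbs(cv2.resize(p[130:270,265:485],None,fx=3.5,fy=3.5,interpolation=cv2.INTER_CUBIC),alpha=1.6))"
```

```text
t 16.8 tip local mm [-118.3  -78.9  129.6] F local [ 0.4  0.5 -0.1] open 0.0347 gf 0.0 ext 0.0726 rot err deg [ 0.19 -0.12 -0.02]
rib 89 [  0.47299177 -32.65213534  18.38107851] [-38.48233554 -27.89055654]
```

View pics/top3.png

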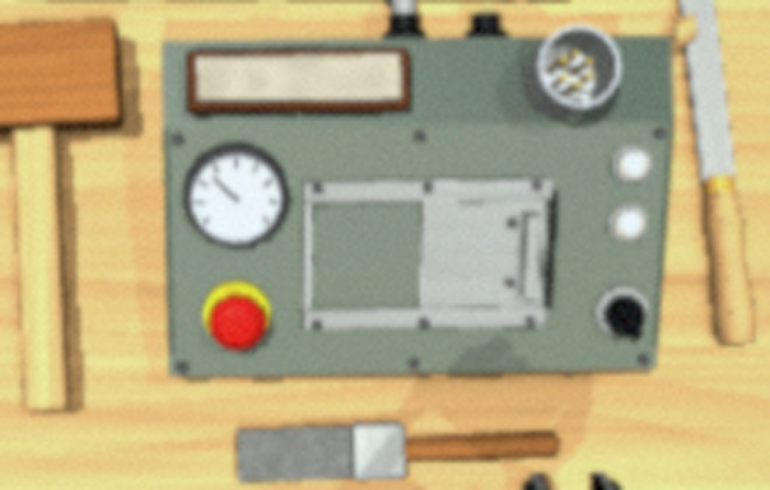

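The cover is fully shut, with the plate against the right-hand end at (545,250). The tin, oilstone, mallet, chisel and brush look undisturbed.

```bash
python3 -c "
from station import ctrl
print(ctrl.finish_job())"
```

```text
the job is handed in; nothing more can be done
None
```

The job is handed in with no verdict shown: I slid the cover fully aside, pushed the plunger to its stop at just under 20 N, slid the cover shut against its stop, and saw the stop button and loose things undisturbed in the last picture.

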